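Set the screw stop to the red mark, lock it and bring the fallen jar up against it

ROBOT

A 7-joint arm with a two-finger parallel gripper is mounted at the origin on a cart in front of the work surface, level with it; the furniture and walls round the work are solid. World frame = base frame: x ahead of the robot, y to its left, z up, the work surface at z = 0. Lengths are in mm, angles in rad, forces in N, time in s.
With the tool pointing down it reaches from about 400 to 925 mm from the base axis. Payload 4.1 kg.
Tool frame: the origin (TCP) lies between the finger pads; the fingertips stand 14 mm ahead of it and the grasp point (between the pads) lies 5 mm behind it; z points along the fingers, y is the line along which they close (so a half turn about z gives the same grasp; the last joint's range is limited). The gripper opens to 85 mm and grips with 20 to 120 N. Pads are 22 mm wide; open, the fingers measure 114 mm over their backs; the gripper's body (76 mm by 85 mm) begins 54 mm behind the grasp point. The pads swing forward as they close: fully open they stand 13 mm farther back than shut.
Start: joints at [-1.202, 0.398, 0.045, 1.537, -0.019, 1.207, -0.051], TCP at [293.085, 580.209, 245.347] pointing down, gripper open.
Joint ranges: [-2.82, 2.82], [-0.49, 2.23], [-1.37, 1.46], [0, 2.46], [-1.36, 4.5], [0.23, 2], [-2.94, 2.94]. Speed limits (rad/s): [2.57, 2.57, 3.14, 3.14, 3.14, 3.14, 3.14].

INTERFACE

Orientations are given as [roll, pitch, yaw] about the fixed x, y, z axes, in that order (R = Rz(yaw) Ry(pitch) Rx(roll)).
In Python, from bench import bot gives the robot as it stands.
- The arm moves only by the shell command python3 -m creep 'ROWS' [FORCE]. ROWS is JSON, a list of rows, each a list of 7 numbers: the shift along the tool's x, y, z in cm, then the turn, a rotation vector about the tool's x, y, z in rad, then the closure, from -1 (fully open) to 1 (shut). A call has exactly 5 rows; each row shifts and turns the commanded pose from where the row before left it, along the tool's axes as they then stand; what a row does not reach is not made up. A row lasts 1/10 s, in which the tool goes at most 50 mm and 8.59 degrees, less where a joint would pass 70% of its speed; a pose out of reach is approached as far as the arm can. A call with a gripper value outside its range is refused whole. The fingers move at their own pace and stop on an object; FORCE is the grip in N (left out, the last holds). Time passes only in rows, so rows that do not move let the fingers close, or fill a call up. It gives the time, the measured TCP pose, the force and the opening at its end, in the units of the state.
- bot.observe(): the state, without advancing time (a new reading comes with each control period).
- bot.snapshot(name): name is "scene" or "side" or "wrist"; returns the picture (480x640x3 uint8, red, green, blue); there is no depth.
- bot.camera_params(name): a dict with "fx", "fy", "cx", "cy" (pixels), "R" (3x3) and "t" (3): a world point X has camera coordinates R X + t; the wrist camera has in their place "mount" (4x4, takes a point from camera to tool coordinates, whose origin is the TCP and whose axes are the flange's). Camera axes: x right, y down, z forward; pixel columns grow to the right and rows downward; lengths in mm; the calibration is good to about 2 mm. A picture is of the moment at which its call begins: read the wrist's pose just before it. camera_params takes no time and is no camera call.
- bot.finish_job(): hands the job in, once; it reports no verdict.
The state is a dict: "time_s": time; "joint_pos": joint angles; "joint_velocities": joint speeds; "tau": joint torques, N m; "eef_pos": TCP position; "ee_rot": TCP orientation; "ft_force": force on the tool from outside, world axes, zero at the start; "ft_torque": the same for the moment, N m; "width": finger opening in mm.
Only numpy, scipy, OpenCV 4.12 (cv2) and the standard library are available. Lean on these libraries where they do the work, as an engineer would, in place of code of your own. Each camera call takes 0.05 s, during which the arm holds its last target. There are 200 camera calls.

TASK

Turn the handwheel of the stop gauge until the pointer on its carriage stands at the red mark, then press the carriage's red lock lever fully down. Then stand the fallen jar upright, without dropping it, inside the yellow frame on the gauge's bed and let go of it; finally slide it along the bed until it stands against the middle of the carriage's black stop face, with the pointer still at the mark, and leave the roll of tape and the flux tin where they are.

Things in the scene. Friction and masses are not known exactly. Their poses are not given: they have to be found in the camera images.
- stop_gauge: stop gauge bolted to the table: dark steel bed 120 x 350 x 12 mm, with a blue gearbox and a handwheel at its +y end, a blue carriage in the middle and a yellow frame at its -y end. Origin: on the table surface, on the bed's centre line. Its x runs across the bed (the scale lies along the -x edge), its y along the bed, z up. The bed spans x -60..60, y -160..190 mm, its top is at z 12. Gearbox 80 x 76 mm round (0, 140), up to z 70. The gauge's position and yaw vary
- wheel_centre (a point): centre of the top face of the handwheel: an aluminium disc of 50 mm radius, 10 mm thick, that turns about the vertical; its top face is 92 mm above the table, and nothing stands on it but the crank knob
- knob_top (a point): centre of the top of the black upright crank knob on the handwheel: a round grip 19 mm in diameter (16 mm at its foot) and 40 mm tall, 38 mm off the wheel's axis. It spins freely about its own axis, so it can be pushed round from behind or held
- handwheel (a joint): angle of the handwheel (rad), 0..31.4, grows clockwise seen from above. A turn (6.28 rad) clockwise moves the carriage 12 mm toward the gauge's -y, away from the wheel. It takes about 2 N at the knob and stays where it is left; pushing the carriage itself does not move it
- pointer (a point): outer tip of the black pointer on the carriage, over the scale, level with the bed's top, 50 mm to the -x side of the gauge's centre line; moves with the carriage (0..60 mm along the gauge's -y). The pointer lies along the gauge's x and is 2.5 mm wide
- red_mark: red clip on the scale edge of the bed, 8 mm wide along the gauge's y, with a white centre line; origin on its centre line, on the bed's top. The pointer stands at the mark when both have the same y in the gauge's frame (within 2.5 mm). It is fixed; at the start it lies 16 to 46 mm to the -y side of the pointer
- stop_face (a point): foot of the middle of the carriage's stop face: a black rubber plate, 70 mm wide and 60 mm high, that looks to the gauge's -y; this point is at the height of the bed's top, 20 mm to the -y side of the pointer; axes as the gauge's
- lock_lever (a joint): angle of the lock lever (rad): 0 raised (pointing up at 43 degrees), 0.75 fully down (level, locked). It starts at 0 to 0.15, swings about an axis along the gauge's y, 54.5 mm above the table, 44 mm to the -x side of the gauge's centre line and 2 mm to the +y side of the pointer, reaches out toward the gauge's -x, and stays where it is left; 3 N on its red end, straight down, presses it down
- lever_tip (a point): point on the axis of the red end of the lock lever, 62 mm from its pivot; the red end is 15 mm thick and its round end reaches about 11 mm beyond this point
- loading_frame (a point): centre of the yellow painted square (86 mm outside) on the bed's top, 113 mm to the -y side of the gauge's origin; axes as the gauge's
- jar: clear screw-top jar with a red lid, 58 mm in diameter, 76 mm tall, about 0.24 kg, closed and rigid. Origin: centre of its underside; its z points along its axis to the lid. At the start it lies on its side on the table, lid toward the gauge's side (+y, within 0.5 rad). Being round it may swivel between two fingertips: gripped close below the lid (56 mm above the underside) it can be tipped up over the rim of its base, and then hangs upright when lifted
- insulating_tape: bystander: blue roll of tape, 67 mm in diameter, 19 mm high, lying flat; origin under its centre
- flux_tin: bystander: flat yellow and white tin, 56 mm in diameter, 23 mm high; origin under its centre

How it is judged:
By the outcome, as a careful person would: the job done as asked, in the order asked, and still so for the second after the job is handed in, with the robot touching nothing.
It also fails if it takes over 72 s, if anything falls off the work surface, if the arm or the gripper's body presses on something with over 40 N, if the wrist force passes 120 N, or if a joint passes its speed limit or range.

## Working session

There is one attempt and no reset: what is moved stays moved. The work goes in short steps, Python scripts to look and compute and a shell command to move; the robot and the scene stay as the last step left them, time stands still between calls to the robot, and variables do not carry over. Pictures are saved under pics/ and viewed, on a budget of 10 in all, crops included, one or two more only if the job needs it, and the job is handed in when it is done.

```bash
ls; mkdir -p pics; cat > h.py <<'E'
import numpy as np, cv2
from bench import bot
from scipy.spatial.transform import Rotation as Ro
def cam(n, s=None):
    c=bot.camera_params(n)
    K=np.array([[c['fx'],0,c['cx']],[0,c['fy'],c['cy']],[0,0,1.]])
    if n!='wrist': return K,np.array(c['R']),np.array(c['t'])
    s=s or bot.observe(); M=np.array(c['mount'])
    T=np.eye(4);T[:3,:3]=Ro.from_euler('xyz',s['ee_rot']).as_matrix();T[:3,3]=s['eef_pos']
    W=np.linalg.inv(T@M); return K,W[:3,:3],W[:3,3]
def ray(C,uv,z):
    K,R,t=C; d=R.T@np.linalg.solve(K,[uv[0],uv[1],1.]); o=-R.T@t
    return (o+d*(z-o[2])/d[2]).round(1)
def proj(C,X):
    K,R,t=C; p=K@(R@np.array(X,float)+t); return (p[:2]/p[2]).round(1)
def tri(C1,u1,C2,u2):
    P=[C[0]@np.c_[C[1],C[2]] for C in (C1,C2)]
    X=cv2.triangulatePoints(P[0],P[1],np.array(u1,float),np.array(u2,float))[:,0]
    return (X[:3]/X[3]).round(1)
def snap(n,f): 
    im=bot.snapshot(n); cv2.imwrite('pics/'+f,im[:,:,::-1]); return im
E
python3 - <<'E'
from h import *
print(bot.observe())
a=snap('scene','s0.png');b=snap('side','d0.png');w=snap('wrist','w0.png')
for n in('scene','side'):
    K,R,t=cam(n);print(n,K[0,0],-R.T@t,R[2])
print(bot.camera_params('wrist'))
E
```

```text
pics
{'time_s': 0.0, 'joint_pos': array([-1.20202217,  0.39918326,  0.04504444,  1.53788734, -0.01869441,
        1.20688488, -0.05067736]), 'joint_velocities': array([-0.00133823, -0.00113575, -0.00152601,  0.00080437,  0.00108163,
        0.00084207,  0.00078568]), 'tau': array([-4.86398294e-04, -4.75121033e+01,  1.36423521e+00, -2.54228783e+01,
        1.14975570e-02,  9.44093132e-03, -9.53660191e-06]), 'eef_pos': array([292.79842478, 579.6389978 , 244.26603153]), 'ee_rot': array([-3.13965659e+00,  1.43401074e-04,  2.67394548e+00]), 'ft_force': array([-0.56337838, -0.35543485, -1.04386048]), 'ft_torque': array([-0.03538447,  0.00618255, -0.03241302]), 'width': 85.46959204630649}
scene 507.61884542478055 [ 126.9360084  -707.62044376  861.14305402] [ 0.41395382  0.56714929 -0.71202803]
side 568.8323791410647 [ -131.44963825 -1064.4444313    649.4895655 ] [ 0.52045983  0.74751469 -0.41272674]
{'fx': 432.5785119091995, 'fy': 432.5785119091995, 'cx': 311.66509168088515, 'cy': 238.9097682201199, 'mount': array([[ 9.77039924e-04, -9.60656814e-01, -2.77736443e-01,
         6.99153292e+01],
       [ 9.99999165e-01,  7.03795138e-04,  1.08352189e-03,
         1.61931333e+00],
       [-8.45423124e-04, -2.77737270e-01,  9.60656699e-01,
        -1.28401171e+02],
       [ 0.00000000e+00,  0.00000000e+00,  0.00000000e+00,
         1.00000000e+00]])}
```

View pics/s0.png

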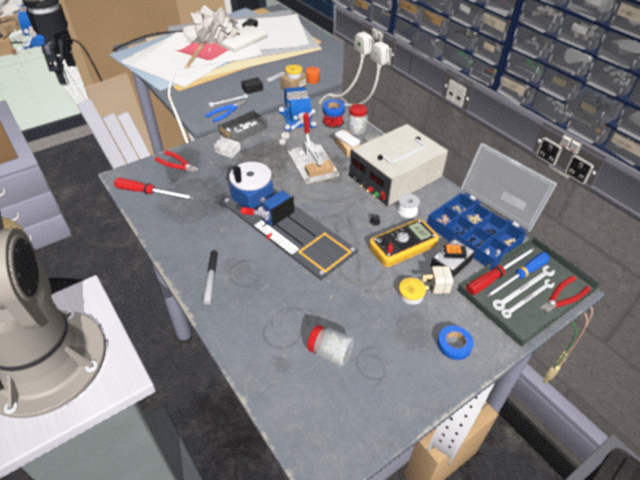

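View pics/d0.png

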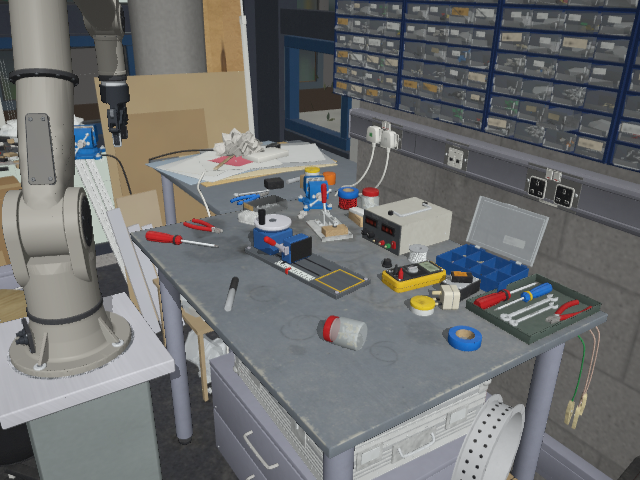

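The scene view shows the gauge running from the wheel (250,178) to the bed's end (322,275)/(356,252). The jar is at (330,343), lid to the left, with the tape at (456,342) and the tin at (412,290).

```bash
python3 - <<'E'
from h import *
S=cam('scene');D=cam('side')
for n,uv,z in [('bedL',(322,275),12),('bedR',(356,252),12),('frame',(326,251),12),('wheel',(250,178),92),('knob',(236,167),132),('lid',(317,338),29),('base',(344,350),29),('tape',(456,342),19),('tin',(412,289),23)]: print(n,ray(S,uv,z))
for n,uv,z in [('frame',(341,280),12),('wheel',(271,222),92),('knob',(262,212),132),('lid',(330,330),29),('base',(358,335),29)]: print(n,ray(D,uv,z))
E
```

```text
bedL [ 549.4 -133.3   12. ]
bedR [ 652.4 -121.7   12. ]
frame [598.1 -80.5  12. ]
wheel [542.6 155.5  92. ]
knob [514.2 163.7 132. ]
lid [ 442.2 -267.4   29. ]
base [ 468.7 -318.1   29. ]
tape [ 661.6 -423.1   19. ]
tin [ 677.5 -279.6   23. ]
frame [598.7 -80.6  12. ]
wheel [542.6 162.1  92. ]
knob [508.3 146.  132. ]
lid [ 433.9 -271.6   29. ]
base [ 470.5 -316.5   29. ]
```

```bash
for i in 1 2; do python3 -m creep '[[-3.82,-2.67,-0.71,0,0,0,-1],[-3.82,-2.67,-0.71,0,0,0,-1],[-3.82,-2.67,-0.71,0,0,0,-1],[-3.82,-2.67,-0.71,0,0,0,-1],[-3.82,-2.67,-0.71,0,0,0,-1]]'; done
python3 -m creep '[[-3.82,-2.67,-0.71,0,0,0,-1],[-3.82,-2.67,-0.71,0,0,0,-1],[0,0,0,0,0,0.145,-1],[0,0,0,0,0,0.145,-1],[0,0,0,0,0,0.145,-1]]'
python3 -m creep '[[0,0,0,0,0,0.145,-1],[0,0,0,0,0,0.145,-1],[0,0,0,0,0,0.145,-1],[0,0,0,0,0,0,-1],[0,0,0,0,0,0,-1]]'
python3 - <<'E'
from h import *
import json
s=bot.observe();w=snap('wrist','w1.png')
print(s['time_s'],s['eef_pos'],s['ee_rot'],s['joint_pos'],s['ft_force'])
json.dump([list(s['eef_pos']),list(s['ee_rot'])],open('w1.json','w'))
cv2.imwrite('pics/w1b.png',cv2.resize(w,(800,600),interpolation=cv2.INTER_CUBIC)[:,:,::-1])
E
```

```text
time_s: 0.65
eef_pos: [403.9, 373.0, 280.9]
ee_rot: [-3.141, -0.0, 2.674]
ft_force: [1.1, 0.1, 0.3]
width: 85.7
time_s: 1.15
eef_pos: [514.0, 167.8, 316.5]
ee_rot: [3.141, -0.0, 2.674]
ft_force: [0.9, 0.7, -0.4]
width: 85.3
time_s: 1.65
eef_pos: [557.7, 87.0, 330.2]
ee_rot: [-3.141, -0.0, 2.232]
ft_force: [-0.9, 1.1, -0.7]
width: 85.7
time_s: 2.15
eef_pos: [557.6, 87.6, 330.3]
ee_rot: [-3.141, -0.0, 1.807]
ft_force: [-0.2, 0.4, 0.0]
width: 85.3
2.15 [557.63184136  87.62138471 330.28612991] [-3.14121208e+00 -6.36797743e-05  1.80705087e+00] [-0.6319957   0.20921805  0.47922722  1.63291812 -0.09895676  1.32400086
  0.09880899] [-0.20637984  0.43957728  0.02573149]
```

View pics/w1b.png

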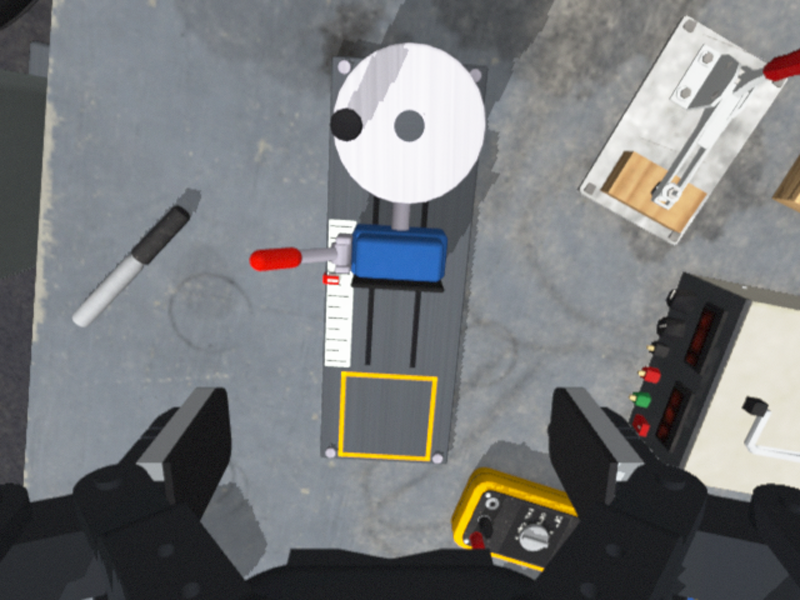

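The wrist view shows the gauge clearly (at 800 px): wheel centre (409,124), knob top (347,124), frame corners (342,373), (437,377), (433,460), (338,457) and red mark (332,280). Next I'll zoom in on the pointer and mark.

```bash
python3 - <<'E'
from h import *
import json
p,r=json.load(open('w1.json'));W=cam('wrist',{'eef_pos':p,'ee_rot':r})
k=lambda u,v:(u*.8,v*.8)
for n,u,z in [('wheel',(409.5,123.5),92),('knob',(347,124),132),('f1',(342,373),12),('f2',(437,377),12),('f3',(433,460),12),('f4',(338,457),12),('mark',(332,280),14),('lt',(347,67),12),('bl',(331,453),12),('br',(438,457),12),('tr',(476,75),12)]: print(n,ray(W,k(*u),z))
w=cv2.imread('pics/w1.png')
cv2.imwrite('pics/w1c.png',cv2.resize(w[165:300,190:370],None,fx=4.4,fy=4.4,interpolation=cv2.INTER_CUBIC))
E
```

```text
wheel [552.1 171.9  92. ]
knob [516.2 161.6 132. ]
f1 [547.6 -45.3  12. ]
f2 [631.2 -29.   12. ]
f3 [ 649.5 -111.9   12. ]
f4 [ 562.  -129.8   12. ]
mark [521.3  37.2  14. ]
lt [497.7 203.8  12. ]
bl [ 554.7 -127.2   12. ]
br [ 653.3 -107.7   12. ]
tr [595.2 221.5  12. ]
```

View pics/w1c.png

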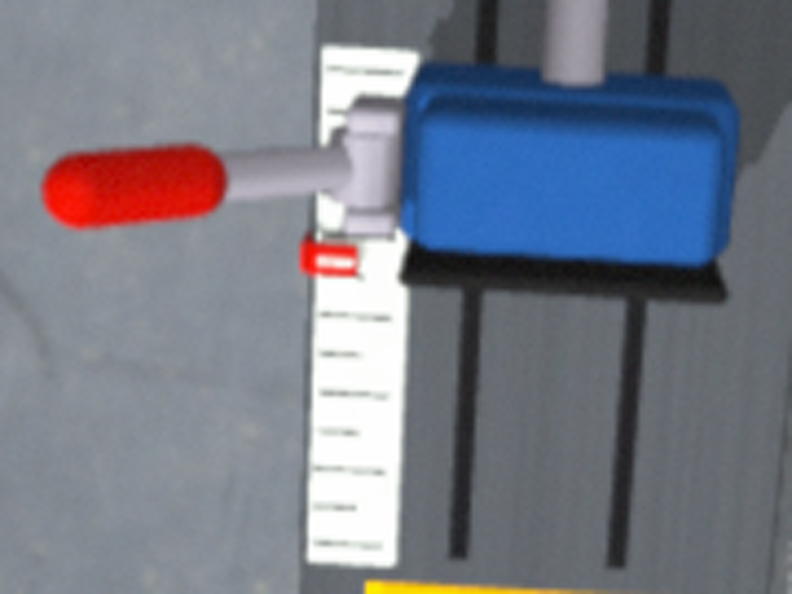

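The pointer is hidden under the lever bracket (370,167 in the crop). The red mark's white line is at (338,261), and the plate's lower edge runs from (405,282) to (725,298).

```bash
cat >> h.py <<'E'
yaw=0.18; O=np.array([577.4,32.2]); G=np.array([[np.cos(yaw),np.sin(yaw)],[-np.sin(yaw),np.cos(yaw)]])
def g(X): return np.r_[G@(np.array(X)[:2]-O),X[2]].round(1)
def w_(x,y,z): return np.r_[O+G.T@[x,y],z].round(1)
E
python3 - <<'E'
from h import *
import json
p,r=json.load(open('w1.json'));W=cam('wrist',{'eef_pos':p,'ee_rot':r})
k=lambda u,v:(190+u/4.4,165+v/4.4)
for n,u,z in [('mark',(338,261),13),('bracket',(370,167),62),('brk54',(370,167),54),('levtip',(75,188),100),('plateL',(405,268),72),('plateR',(725,290),72),('plateLlow',(405,284),12),('plateRlow',(725,299),72),('scaletop',(322,46),12),('scalebot',(307,564),12)]: print(n,g(ray(W,k(*u),z)))
print(g(np.array([552.1,171.9,92])),g(np.array([516.2,161.6,132])))
S=cam('scene');D=cam('side')
a=cv2.imread('pics/s0.png');b=cv2.imread('pics/d0.png')
A=cv2.resize(a[185:245,225:325],None,fx=4,fy=4,interpolation=cv2.INTER_CUBIC);B=cv2.resize(b[225:285,235:335],None,fx=8,fy=8,interpolation=cv2.INTER_CUBIC)
cv2.imwrite('pics/c2.png',B)
E
```

```text
mark [-53.2  14.5  13. ]
bracket [-42.4  48.   62. ]
brk54 [-43.   46.3  54. ]
levtip [-96.   48.5 100. ]
plateL [-33.6  28.9  72. ]
plateR [33.8 28.  72. ]
plateLlow [-36.8   9.3  12. ]
plateRlow [33.9 26.  72. ]
scaletop [-58.5  65.8  12. ]
scalebot [-58.9 -65.4  12. ]
[1.00e-01 1.42e+02 9.20e+01] [-37.  138.3 132. ]
```

View pics/c2.png

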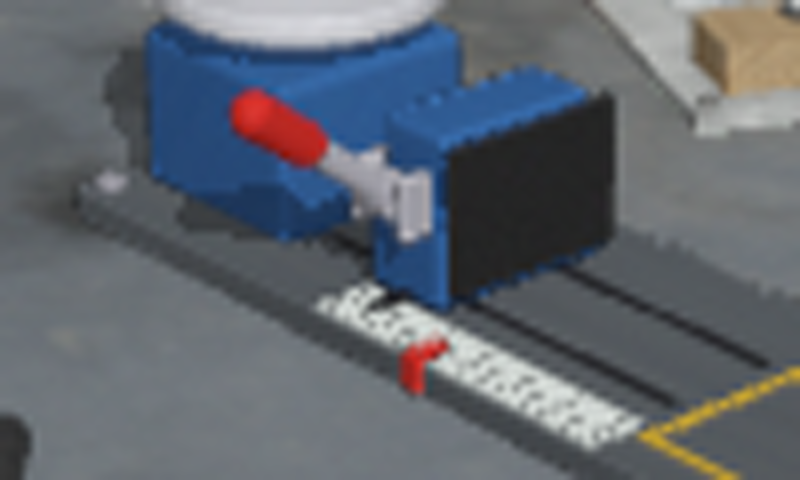

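```bash
python3 - <<'E'
from h import *
D=cam('side');k=lambda u,v:(235+u/8,225+v/8)
for n,u,z in [('ptr',(385,301),13),('mark',(437,347),13),('plateL',(445,308),12),('plateR',(613,240),12)]: print(n,g(ray(D,k(*u),z)))
E
python3 -m creep '[[4.05,-1.4,0,0,0,0.056,-1],[4.05,-1.4,0,0,0,0,-1],[0,0,4.2,0,0,0,-1],[0,0,4.2,0,0,0,-1],[0,0,4.2,0,0,0,-1]]' 25
python3 -m creep '[[0,0,4.4,0,0,0,-1],[0,0,4.4,0,0,0,-1],[0,0,0,0,0,0,-1],[0,0,0,0,0,0,1],[0,0,0,0,0,0,1]]'
python3 -m creep '[[0,0,0,0,0,0,1],[0,0,0,0,0,0,1],[0,0,0,0,0,0,1],[0,0,0,0,0,0,1],[0,0,0,0,0,0,1]]'
python3 -c "
from h import *
s=bot.observe();print(g(s['eef_pos']),s['ee_rot'],s['ft_force'],s['width'])"
```

```text
ptr [-41.5  50.7  13. ]
mark [-51.   14.8  13. ]
plateL [-29.3  35.6  12. ]
plateR [45.9 37.1 12. ]
time_s: 2.7
eef_pos: [513.8, 161.7, 203.6]
ee_rot: [3.14, -0.001, 1.751]
ft_force: [-0.3, 0.1, 0.2]
width: 85.6
time_s: 3.2
eef_pos: [516.0, 161.7, 119.1]
ee_rot: [3.137, -0.001, 1.748]
ft_force: [-0.2, -0.3, -0.4]
width: 58.7
time_s: 3.7
eef_pos: [513.7, 161.3, 118.0]
ee_rot: [-3.141, -0.001, 1.748]
ft_force: [-3.7, -0.2, 7.9]
width: 18.1
[-39.5 138.4 118. ] [-3.14137878e+00 -1.11293257e-03  1.74792153e+00] [-3.66089625 -0.19458067  7.9394117 ] 18.10024775675909
```

```bash
python3 -m creep '[[2.29,0.53,0,0,0,0,1],[1.54,1.78,0,0,0,0,1],[0.2,2.33,0,0,0,0,1],[-1.21,2.02,0,0,0,0,1],[-2.16,0.92,0,0,0,0,1]]'
python3 -c "
from h import *
s=bot.observe();print(g(s['eef_pos']),s['ee_rot'],s['ft_force'],s['width'])"
```

```text
time_s: 4.2
eef_pos: [587.0, 182.6, 117.9]
ee_rot: [-3.139, -0.002, 1.751]
ft_force: [-11.6, -0.4, 14.0]
width: 17.7
[ 36.4 146.2 117.9] [-3.13872811e+00 -1.90473210e-03  1.75063539e+00] [-11.56907092  -0.3694353   13.95535026] 17.69969083655252
```

```bash
for i in 1 2; do python3 -m creep '[[-2.29,-0.53,0,0,0,0,1],[-1.54,-1.78,0,0,0,0,1],[-0.2,-2.33,0,0,0,0,1],[1.21,-2.02,0,0,0,0,1],[2.16,-0.92,0,0,0,0,1]]'
python3 -m creep '[[2.29,0.53,0,0,0,0,1],[1.54,1.78,0,0,0,0,1],[0.2,2.33,0,0,0,0,1],[-1.21,2.02,0,0,0,0,1],[-2.16,0.92,0,0,0,0,1]]';done
python3 -c "
from h import *
s=bot.observe();print(g(s['eef_pos']),s['ee_rot'],s['ft_force'],s['width'])
b=snap('side','d2.png');a=snap('scene','s2.png')
B=cv2.resize(b[225:285,235:335],None,fx=8,fy=8,interpolation=cv2.INTER_CUBIC)
cv2.imwrite('pics/c3.png',B[:,:,::-1])"
```

```text
time_s: 4.7
eef_pos: [514.5, 157.8, 118.1]
ee_rot: [3.139, 0.002, 1.744]
ft_force: [6.0, -1.9, -0.5]
width: 17.6
time_s: 5.2
eef_pos: [587.0, 182.6, 117.9]
ee_rot: [-3.139, -0.002, 1.751]
ft_force: [-11.7, -0.4, 12.6]
width: 18.0
time_s: 5.7
eef_pos: [514.5, 157.7, 118.1]
ee_rot: [3.139, 0.002, 1.743]
ft_force: [5.0, -2.7, 0.5]
width: 17.7
time_s: 6.2
eef_pos: [587.0, 182.6, 117.9]
ee_rot: [-3.139, -0.002, 1.751]
ft_force: [-11.9, 0.6, 13.5]
width: 17.5
[ 36.3 146.2 117.9] [-3.13872825e+00 -1.91046132e-03  1.75067865e+00] [-11.90479019   0.58327676  13.52818774] 17.513679326925384
```

View pics/c3.png

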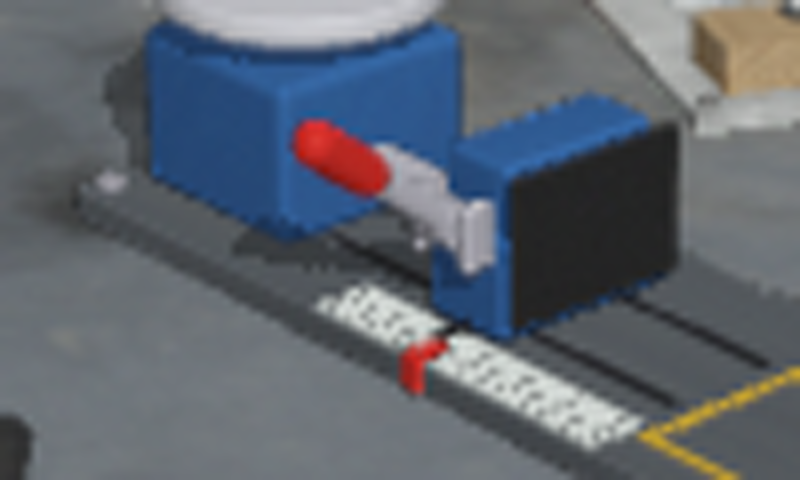

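```bash
python3 -m creep '[[0,0,0,0,0,0,-1],[0,0,0,0,0,0,-1],[0,0,0,0,0,0,-1],[0,0,-4.1,0,0,0,-1],[0,0,-4.1,0,0,0,-1]]'
python3 -m creep '[[-4.6,-1.72,0.8,0,0,0,-1],[-4.6,-1.72,0.8,0,0,0,-1],[-4.6,-1.72,1.6,0,0,0,-1],[-4.6,-1.72,2.4,0,0,0,-1],[-4.6,-1.72,2.4,0,0,0,-1]]'
python3 -m creep '[[-3.6,0,0,0,0,0,-1],[0,0,0,0,0.15,0,-1],[0,0,0,0,0.15,0,-1],[0,0,0,0,0.15,0,-1],[0,0,0,0,0.15,0,-1]]'
python3 -m creep '[[0,0,0,0,0,0,-1],[0,0,0,0,0,0,-1],[0,0,0,0,0,0,-1],[0,0,0,0,0,0,-1],[0,0,0,0,0,0,-1]]'
python3 - <<'E'
from h import *
import json
s=bot.observe();w=snap('wrist','w3.png')
print(g(s['eef_pos']),s['ee_rot'])
json.dump([list(s['eef_pos']),list(s['ee_rot'])],open('w3.json','w'))
W=cam('wrist',s);c=proj(W,w_(-50,17,13));print(c)
x,y=np.clip(c,[100,75],[540,405]).astype(int)
cv2.imwrite('pics/w3c.png',cv2.resize(w[y-75:y+75,x-100:x+100],None,fx=4,fy=4,interpolation=cv2.INTER_CUBIC)[:,:,::-1]);print(x-100,y-75)
E
```

```text
time_s: 6.8
eef_pos: [586.1, 181.4, 198.1]
ee_rot: [-3.138, 0.001, 1.749]
ft_force: [0.3, 0.8, 0.5]
width: 85.3
time_s: 7.3
eef_pos: [544.9, -51.8, 123.0]
ee_rot: [3.14, -0.0, 1.749]
ft_force: [0.8, -0.1, 0.0]
width: 85.5
time_s: 7.8
eef_pos: [552.4, -86.5, 124.2]
ee_rot: [3.137, -0.605, 1.75]
ft_force: [-0.1, 1.0, -0.9]
width: 85.9
time_s: 8.3
eef_pos: [551.7, -84.3, 124.0]
ee_rot: [3.14, -0.599, 1.752]
ft_force: [-0.8, -0.1, 0.2]
width: 85.6
[ -46.1 -110.   124. ] [ 3.13965223 -0.59937039  1.75222517]
[303.5 159.3]
203 84
```

View pics/w3c.png

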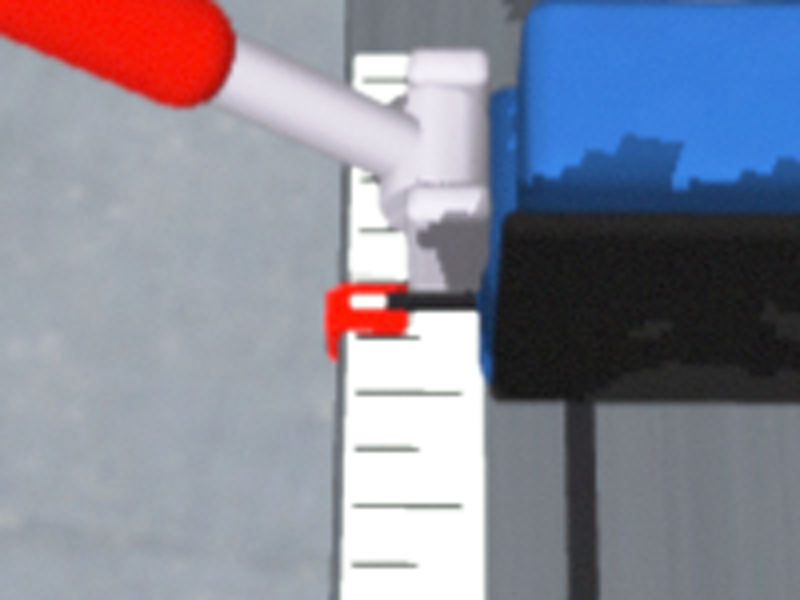

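The crop shows the black pointer (390–480, 300) in line with the mark's white centre line (368, 300), within about 1 mm. Next is the lever.

```bash
python3 -m creep '[[0,0,0,0,-0.15,0,1],[0,0,0,0,-0.15,0,1],[0,0,0,0,-0.15,0,1],[0,0,0,0,-0.15,0,1],[0,0,-2.0,0,0,0,1]]'
python3 -m creep '[[4.3,-1.53,0,0,0,0,1],[4.3,-1.53,0,0,0,0,1],[4.3,-1.53,0,0,0,0,1],[0,0,1.2,0,0,0,1],[0,0,1.2,0,0,0,1]]'
python3 -m creep '[[0,-0.1,0.9,0,0,0,1],[0,-0.1,0.9,0,0,0,1],[0,-0.1,0.9,0,0,0,1],[0,-0.1,0.9,0,0,0,1],[0,-0.1,0.4,0,0,0,1]]'
python3 -c "
from h import *
s=bot.observe();print(g(s['eef_pos']),s['ee_rot'],s['ft_force'],s['width'])"
```

```text
time_s: 8.85
eef_pos: [549.7, -77.3, 141.6]
ee_rot: [-3.138, -0.002, 1.761]
ft_force: [0.1, 1.4, -0.8]
width: 12.2
time_s: 9.35
eef_pos: [483.5, 34.3, 119.3]
ee_rot: [3.139, -0.001, 1.752]
ft_force: [0.4, -1.4, 0.3]
width: 0.2
time_s: 9.85
eef_pos: [478.4, 30.8, 78.1]
ee_rot: [-3.141, 0.001, 1.747]
ft_force: [0.0, -3.0, 1.6]
width: 0.1
[-97.6  16.3  78.1] [-3.14098605e+00  9.32652280e-04  1.74669895e+00] [ 1.07018033e-03 -2.98074261e+00  1.60417163e+00] 0.055851207377776456
```

```bash
python3 -m creep '[[0,0,0.2,0,0,0,1],[0,0,0.2,0,0,0,1],[0,0,0,0,0,0,1],[0,0,0,0,0,0,1],[0,0,0,0,0,0,1]]'
python3 -m creep '[[0,0,0.2,0,0,0,1],[0,0,0.2,0,0,0,1],[0,0,0,0,0,0,1],[0,0,0,0,0,0,1],[0,0,0,0,0,0,1]]'
```

```text
time_s: 10.35
eef_pos: [478.3, 31.2, 75.6]
ee_rot: [-3.141, 0.0, 1.747]
ft_force: [-2.4, -3.1, 6.1]
width: -0.1
time_s: 10.85
eef_pos: [478.4, 31.1, 74.2]
ee_rot: [-3.14, -0.002, 1.747]
ft_force: [-10.8, -1.8, 32.6]
width: -0.1
```

```bash
python3 -m creep '[[0,0,-5,0,0,0,1],[0,0,-5,0,0,0,1],[-4.17,-1.15,-0.8,0,0,0,-1],[-4.17,-1.15,-0.8,0,0,0,-1],[-4.17,-1.15,-0.8,0,0,0,-1]]'
python3 -m creep '[[-4.17,-1.15,-0.8,0,0,0,-1],[-4.17,-1.15,-0.8,0,0,0,-1],[-4.17,-1.15,-0.8,0,0,0,-1],[-4.17,-1.15,-0.8,0,0,0,-1],[0,0,0,0,0,0,-1]]'
python3 - <<'E'
from h import *
import json
s=bot.observe();w=snap('wrist','w4.png');snap('side','d4.png')
print(s['eef_pos'],s['ee_rot'],s['joint_pos'])
json.dump([list(s['eef_pos']),list(s['ee_rot'])],open('w4.json','w'))
E
```

```text
time_s: 11.35
eef_pos: [466.8, -98.1, 196.0]
ee_rot: [3.139, -0.001, 1.75]
ft_force: [1.1, 0.1, -0.3]
width: 43.1
time_s: 11.85
eef_pos: [449.3, -276.8, 228.8]
ee_rot: [3.14, 0.006, 1.738]
ft_force: [-0.9, 0.0, 0.5]
width: 85.7
[ 449.31064524 -276.83314658  228.80235998] [3.13966615 0.00565442 1.73785264] [-0.11487631  0.23432096  0.68550311  1.86567697 -0.1629089   1.09341081
  0.798762  ]
```

View pics/w4.png

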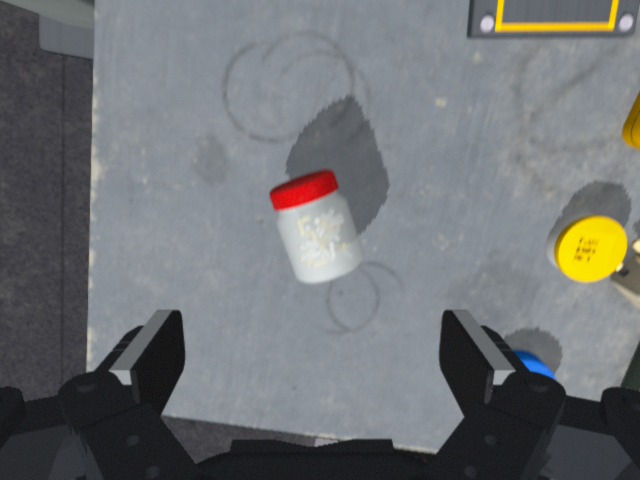

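The jar lies with its lid end at about (303,179) and base end at about (329,275). The tin is at (590,248) and the tape sits under the right finger at (530,365).

```bash
python3 - <<'E'
from h import *
import json
p,r=json.load(open('w4.json'));W=cam('wrist',{'eef_pos':p,'ee_rot':r})
L=ray(W,(303,179),29);B=ray(W,(329,275),29)
el=ray(W,(284,240),29);er=ray(W,(350,226),29)
print(L,B,np.linalg.norm(L-B),el,er,np.linalg.norm(el-er))
d=(L-B)[:2];d/=np.linalg.norm(d);print(d,np.arctan2(d[1],d[0]))
print(ray(W,(590,248),23),ray(W,(530,365),19))
c=(L+B)/2; print(c, (el+er)/2)
E
```

```text
[ 441.  -254.9   29. ] [ 474.3 -328.3   29. ] 80.60055831072141 [ 434.  -305.1   29. ] [ 483.2 -285.1   29. ] 53.10969779616524
[-0.4131485   0.91066367] 1.996705060419302
[ 679.4 -272.2   23. ] [ 667.4 -386.5   19. ]
[ 457.65 -291.6    29.  ] [ 458.6 -295.1   29. ]
```

```bash
python3 -m creep '[[0,0,0,0,0,-0.13,-1],[0,0.15,0,0,0,-0.13,-1],[0,0,4.14,0,0,0,-1],[0,0,4.14,0,0,0,-1],[0,0,4.14,0,0,0,-1]]' 20
python3 -m creep '[[0,0,4.14,0,0,0,-1],[0,0,4.14,0,0,0,-1],[0,0,0,0,0,0,-1],[0,0,0,0,0,0,-1],[0,0,0,0,0,0,1]]'
python3 -m creep '[[0,0,0,0,0,0,1],[0,0,0,0,0,0,1],[0,0,0,0,0,0,1],[0,0,0,0,0,0,1],[0,0,0,0,0,0,1]]'
python3 -c "
from h import *
s=bot.observe();print(s['eef_pos'],s['ee_rot'],s['ft_force'],s['width']);w=snap('wrist','w5.png')
cv2.imwrite('pics/w5.png',w[:,:,::-1])"
```

```text
time_s: 12.45
eef_pos: [453.2, -266.5, 101.4]
ee_rot: [3.14, -0.001, 2.012]
ft_force: [1.4, 1.0, -0.3]
width: 85.0
time_s: 12.95
eef_pos: [453.9, -269.4, 22.1]
ee_rot: [3.139, 0.002, 2.009]
ft_force: [-4.3, -0.5, 2.6]
width: 73.3
time_s: 13.45
eef_pos: [453.5, -269.9, 22.3]
ee_rot: [3.139, 0.002, 2.008]
ft_force: [-1.1, 1.3, 6.3]
width: 54.4
[ 453.48610273 -269.87300958   22.26206586] [3.13865460e+00 2.11980723e-03 2.00799584e+00] [-1.11304602  1.25686267  6.31668492] 54.43447747113768
```

View pics/w5.png

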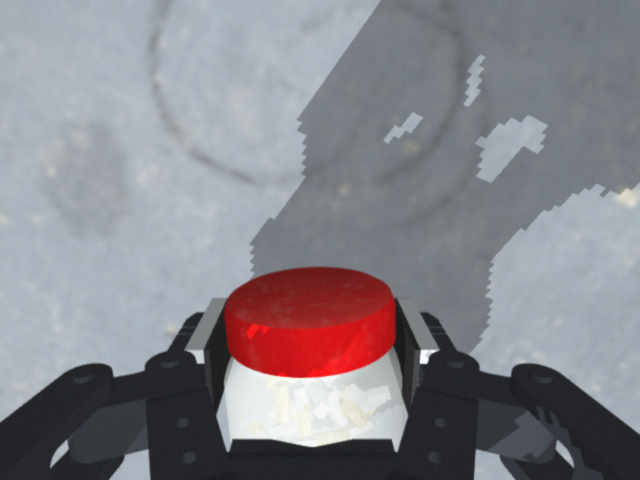

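The fingers hold the lid (width 54.4, lid at x 226–396), about 6 mm too far forward. I'll regrip just below it.

```bash
python3 -m creep '[[0,0,0,0,0,0,-1],[0,0,0,0,0,0,-1],[0,0,0,0,0,0,-1],[-0.6,0,0,0,0,0,-1],[0,0,0,0,0,0,-1]]' 20
python3 -m creep '[[0,0,0,0,0,0,1],[0,0,0,0,0,0,1],[0,0,0,0,0,0,1],[0,0,0,0,0,0,1],[0,0,0,0,0,0,1]]'
python3 -m creep '[[0,0,0,0,0,0,1],[0,0,0,0,0,0,1],[0,0,0,0,0,0,1],[0,0,0,0,0,0,1],[0,0,0,0,0,0,1]]'
python3 -c "
from h import *
s=bot.observe();print(s['eef_pos'],s['ee_rot'],s['ft_force'],s['width']);w=snap('wrist','w6.png')"
```

```text
time_s: 14.0
eef_pos: [455.2, -275.7, 20.3]
ee_rot: [3.141, 0.001, 2.007]
ft_force: [0.0, -0.7, -0.6]
width: 85.4
time_s: 14.5
eef_pos: [454.9, -274.6, 20.2]
ee_rot: [3.141, -0.0, 2.008]
ft_force: [0.6, 0.6, 1.8]
width: 54.6
time_s: 15.0
eef_pos: [454.8, -274.6, 20.1]
ee_rot: [3.141, -0.0, 2.008]
ft_force: [0.7, 0.5, 1.7]
width: 54.6
[ 454.82731491 -274.6332348    20.1498962 ] [ 3.14125437e+00 -2.62154119e-05  2.00792407e+00] [0.71681363 0.53462766 1.74353533] 54.63186049016156
```

View pics/w6.png

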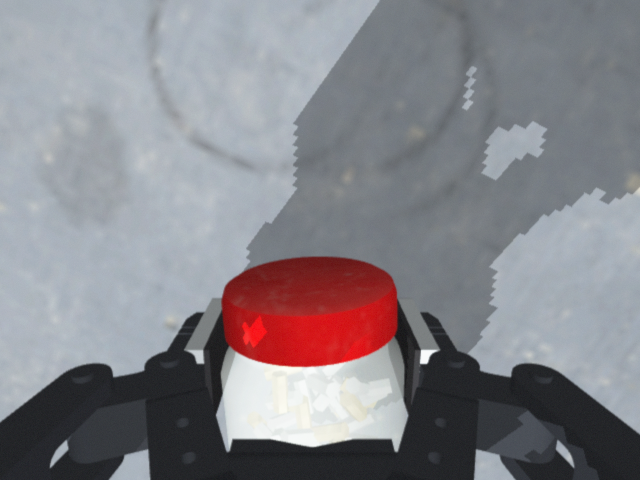

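```bash
python3 -m creep '[[-0.26,0,-0.44,0,0,0,1],[-0.26,0,-0.44,0,0,0,1],[-0.32,0,-0.4,0,0,0,1],[-0.32,0,-0.39,0,0,0,1],[-0.37,0,-0.33,0,0,0,1]]'
python3 -m creep '[[-0.37,0,-0.32,0,0,0,1],[-0.42,0,-0.27,0,0,0,1],[-0.42,0,-0.26,0,0,0,1],[-0.46,0,-0.2,0,0,0,1],[-0.46,0,-0.19,0,0,0,1]]'
python3 -c "
from h import *
s=bot.observe();print(s['eef_pos'],s['ee_rot'],s['ft_force'],s['width']);w=snap('wrist','w7.png');b=snap('side','d7.png')
cv2.imwrite('pics/c7.png',np.hstack([cv2.resize(w,(400,300)),cv2.resize(b[270:370,290:410],(360,300),interpolation=2)])[:,:,::-1])"
```

```text
time_s: 15.55
eef_pos: [461.2, -288.9, 40.4]
ee_rot: [3.142, 0.0, 2.008]
ft_force: [0.0, -0.4, -3.6]
width: 53.9
time_s: 16.05
eef_pos: [470.3, -308.2, 52.6]
ee_rot: [3.142, -0.0, 2.008]
ft_force: [0.6, 0.6, -3.4]
width: 54.1
[ 470.31465578 -308.22617427   52.60966988] [ 3.14153688e+00 -4.05922064e-05  2.00791524e+00] [ 0.62809716  0.64924437 -3.35619719] 54.13656608320336
```

View pics/c7.png

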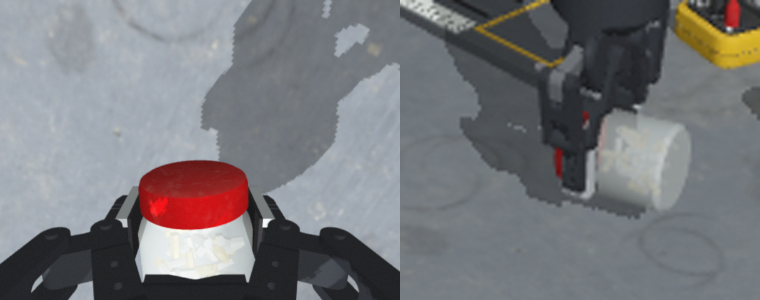

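The jar isn't swivelling: both views show it still level and held firmly between the pads. So I'll tilt the tool itself, firmer grip, well clear of the table.

```bash
python3 -m creep '[[0,0,-3,0,0,0,1],[0,0,-3,0,0,0,1],[0,0,-3,0,0,0,1],[0,0,0,0,0.12,0,1],[0,0,0,0,0.12,0,1]]' 35
python3 -m creep '[[0,0,0,0,0.12,0,1],[0,0,0,0,0.12,0,1],[0,0,0,0,0.12,0,1],[0,0,0,0,0.12,0,1],[0,0,0,0,0.12,0,1]]'
python3 -m creep '[[0,0,0,0,0.1,0,1],[0,0,0,0,0.1,0,1],[0,0,0,0,0.1,0,1],[0,0,0,0,0.1,0,1],[0,0,0,0,0.1,0,1]]'
python3 -c "
from h import *
s=bot.observe();print(s['eef_pos'],s['ee_rot'],s['joint_pos'],s['ft_force'],s['width'])
print(Ro.from_euler('xyz',s['ee_rot']).as_matrix().round(2))"
```

```text
time_s: 16.65
eef_pos: [471.5, -306.8, 144.6]
ee_rot: [3.138, -0.242, 2.012]
ft_force: [0.6, -1.0, -3.4]
width: 53.8
time_s: 17.15
eef_pos: [470.5, -308.8, 142.1]
ee_rot: [3.141, -0.842, 2.008]
ft_force: [0.8, -0.3, -3.7]
width: 54.0
time_s: 17.65
eef_pos: [461.3, -290.8, 108.9]
ee_rot: [-2.996, -1.213, 1.893]
ft_force: [0.9, 1.8, -6.4]
width: 53.5
[ 461.34324365 -290.77324963  108.94356047] [-2.99618948 -1.21278579  1.89253769] [ 0.91531728  1.06638226 -0.40306663  1.20719286 -0.23128727  1.99155454
  0.95007838] [ 0.87936493  1.77676124 -6.36153859] 53.477371718283365
[[-0.11  0.9  -0.43]
 [ 0.33  0.44  0.83]
 [ 0.94 -0.05 -0.35]]
```

```bash
python3 -m creep '[[0,0,0,0,-0.05,0,1],[0,0,0,0,0,0,1],[0,0,0,0,0,0,1],[0,0,0,0,0,0,1],[0,0,0,0,0,0,1]]' 35
cat >> h.py <<'E'
def st():
    s=bot.observe();R=Ro.from_euler('xyz',s['ee_rot']).as_matrix()
    x,z=R[:,0],R[:,2];gp=s['eef_pos']-5*z;b=gp-55*x;e=-(np.array([0,0,1])-x[2]*x);e/=np.linalg.norm(e)
    print('t',s['time_s'],'tcp',s['eef_pos'].round(1),'F',s['ft_force'].round(1),'w',round(s['width'],1),'j',s['joint_pos'].round(2))
    print(R.round(3));print('rim',(b+29*e).round(1),'lean',np.degrees(np.arccos(x[2])).round(1));return s,R
E
python3 -c "
from h import *
s,R=st();print('up in tool',R[2].round(3))"
```

```text
time_s: 18.15
eef_pos: [461.5, -290.3, 110.9]
ee_rot: [-3.014, -1.164, 1.913]
ft_force: [0.2, -0.4, -2.9]
width: 53.7
t 18.15 tcp [ 461.5 -290.3  110.9] F [ 0.2 -0.4 -2.9] w 53.7 j [ 0.91  1.03 -0.39  1.23 -0.22  1.96  0.96]
[[-0.133  0.895 -0.426]
 [ 0.373  0.443  0.815]
 [ 0.918 -0.05  -0.393]]
rim [ 462.  -289.8   50.9] lean 23.3
up in tool [ 0.918 -0.05  -0.393]
```

```bash
python3 -m creep '[[-0.83,0.045,0.355,0,0,0,1],[-0.83,0.045,0.355,0,0,0,1],[-0.83,0.045,0.355,0,0,0,1],[-0.83,0.045,0.355,0,0,0,1],[-0.83,0.045,0.355,0,0,0,1]]' 25
python3 -c "
from h import *
s,R=st();b=snap('side','d8.png');w=snap('wrist','w8.png')
cv2.imwrite('pics/c8.png',np.hstack([cv2.resize(w,(400,300)),cv2.resize(b[270:370,290:410],(360,300),interpolation=2)])[:,:,::-1])"
```

```text
time_s: 18.65
eef_pos: [461.1, -289.7, 64.2]
ee_rot: [-3.017, -1.167, 1.916]
ft_force: [-0.5, 0.5, -3.1]
width: 53.8
t 18.65 tcp [ 461.1 -289.7   64.2] F [-0.5  0.5 -3.1] w 53.8 j [ 0.9   1.1  -0.39  1.22 -0.2   1.91  0.99]
[[-0.133  0.895 -0.426]
 [ 0.37   0.443  0.817]
 [ 0.92  -0.049 -0.39 ]]
rim [ 461.5 -289.     4.2] lean 23.1
```

View pics/c8.png

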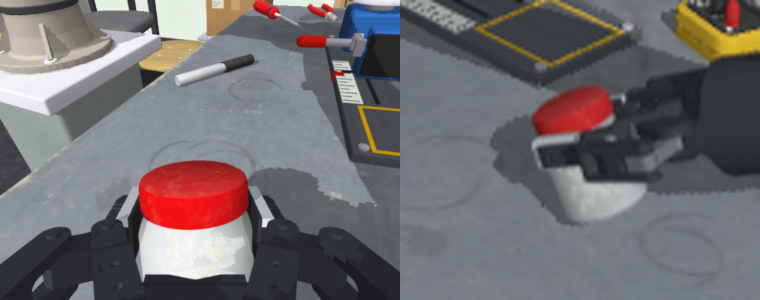

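Wrist and side views show the jar leaning about 23°, with its base rim just above the table. I'll set the rim down and roll it upright over the rim with the lightest grip.

```bash
python3 -m creep '[[-0.46,0.02,0.2,0,0,0,1],[0,0,0,0,0.02,0,1],[-0.4,0.02,-0.5,0,0.02,0,1],[-0.4,0.02,-0.5,0,0.02,0,1],[0,0,0,0,0,0,1]]' 20
python3 -c "
from h import *
s,R=st()"
```

```text
time_s: 19.25
eef_pos: [466.7, -301.3, 55.6]
ee_rot: [-2.996, -1.227, 1.892]
ft_force: [0.4, 0.5, -3.4]
width: 53.8
t 19.25 tcp [ 466.7 -301.3   55.6] F [ 0.4  0.5 -3.4] w 53.8 j [ 0.91  1.16 -0.4   1.15 -0.2   1.98  0.97]
[[-0.107  0.896 -0.432]
 [ 0.32   0.442  0.838]
 [ 0.941 -0.049 -0.334]]
rim [ 466.1 -297.2   -4.3] lean 19.7
```

```bash
python3 -m creep '[[-0.28,0.015,0.1,0,0,0,1],[0,0,0,0,0,0,1],[0,0,0,0,0,0,1],[0,0,0,0,0,0,1],[0,0,0,0,0,0,1]]' 20
python3 -m creep '[[-0.28,0.015,0.1,0,0,0,1],[0,0,0,0,0,0,1],[0,0,0,0,0,0,1],[0,0,0,0,0,0,1],[0,0,0,0,0,0,1]]' 20
python3 -m creep '[[-0.19,0.01,0.07,0,0,0,1],[0,0,0,0,0,0,1],[0,0,0,0,0,0,1],[0,0,0,0,0,0,1],[0,0,0,0,0,0,1]]' 20
```

```text
time_s: 19.75
eef_pos: [466.7, -300.7, 55.2]
ee_rot: [-2.999, -1.227, 1.897]
ft_force: [0.1, -2.3, 6.0]
width: 53.9
time_s: 20.25
eef_pos: [466.7, -300.8, 55.1]
ee_rot: [-3.002, -1.231, 1.901]
ft_force: [-1.7, -3.2, 13.6]
width: 53.7
time_s: 20.75
eef_pos: [466.7, -300.8, 55.0]
ee_rot: [-3.004, -1.234, 1.904]
ft_force: [-2.4, -3.7, 19.5]
width: 53.4
```

```bash
python3 -m creep '[[-0.12,0,-0.34,0,0,0,1],[-0.12,0,-0.34,0,0,0,1],[-0.12,0,-0.34,0,0,0,1],[-0.12,0,-0.34,0,0,0,1],[-0.12,0,-0.34,0,0,0,1]]' 20
python3 -m creep '[[0,0,0,0,0,0,1],[0,0,0,0,0,0,1],[0,0,0,0,0,0,1],[0,0,0,0,0,0,1],[0,0,0,0,0,0,1]]' 20
python3 -c "
from h import *
s,R=st();b=snap('side','d9.png');w=snap('wrist','w9.png')
cv2.imwrite('pics/c9.png',np.hstack([cv2.resize(w,(400,300)),cv2.resize(b[270:370,290:410],(360,300),interpolation=2)])[:,:,::-1])"
```

```text
time_s: 21.25
eef_pos: [474.5, -314.6, 50.0]
ee_rot: [-3.012, -1.224, 1.905]
ft_force: [-0.9, -3.0, 9.0]
width: 53.7
time_s: 21.75
eef_pos: [474.5, -314.5, 49.9]
ee_rot: [-3.01, -1.223, 1.904]
ft_force: [-2.0, -3.1, 10.5]
width: 54.0
t 21.75 tcp [ 474.5 -314.5   49.9] F [-2.  -3.1 10.5] w 54.0 j [ 0.99  1.23 -0.58  1.09 -0.09  2.    0.87]
[[-0.111  0.897 -0.428]
 [ 0.322  0.44   0.838]
 [ 0.94  -0.045 -0.338]]
rim [ 473.9 -310.6  -10. ] lean 19.9
```

View pics/c9.png

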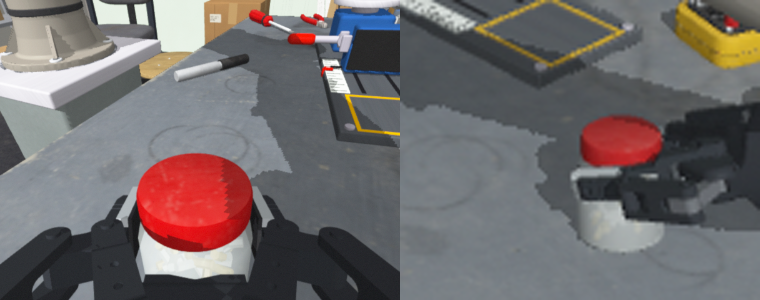

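The jar is nearly upright on the table, with a slight residual lean. One small push squares it, then I'll release and retract.

```bash
python3 -m creep '[[-0.12,0,-0.3,0,0,0,1],[-0.1,0,0,0,0,0,1],[0,0,0,0,0,0,1],[0,0,0,0,0,0,1],[0,0,0,0,0,0,1]]' 20
python3 -c "
from h import *
s,R=st()"
python3 -m creep '[[0,0,0,0,0,0,-1],[0,0,0,0,0,0,-1],[0,0,0,0,0,0,-1],[0,0,0,0,0,0,-1],[0,0,-1.5,0,0,0,-1]]'
python3 -m creep '[[0,0,-3,0,0,0,-1],[0,0,-3.5,0,0,0,-1],[0,0,-3.5,0,-0.14,0,-1],[0,0,-3,0,-0.14,0,-1],[0,0,-3,0,-0.14,0,-1]]'
python3 -m creep '[[0,0,-2,0,-0.14,0,-1],[0,0,-2,0,-0.14,0,-1],[0,0,-2,0,-0.14,0,-1],[0,0,0,0,-0.14,0,-1],[0,0,0,0,-0.14,0,-1]]'
python3 -c "
from h import *
s,R=st();b=snap('side','d10.png');w=snap('scene','s10.png')
cv2.imwrite('pics/c10.png',np.hstack([cv2.resize(w[290:390,270:390],(360,300),interpolation=2),cv2.resize(b[270:370,290:410],(360,300),interpolation=2)])[:,:,::-1])"
```

```text
time_s: 22.35
eef_pos: [475.3, -316.2, 48.9]
ee_rot: [-3.015, -1.221, 1.906]
ft_force: [-2.9, -4.1, 14.7]
width: 53.7
t 22.35 tcp [ 475.3 -316.2   48.9] F [-2.9 -4.1 14.7] w 53.7 j [ 0.99  1.23 -0.58  1.08 -0.09  2.    0.87]
[[-0.113  0.898 -0.426]
 [ 0.323  0.439  0.839]
 [ 0.94  -0.043 -0.34 ]]
rim [ 474.7 -312.4  -11. ] lean 20.0
time_s: 22.85
eef_pos: [476.0, -319.6, 47.4]
ee_rot: [-3.013, -1.214, 1.9]
ft_force: [0.7, 0.9, -1.0]
width: 85.3
time_s: 23.35
eef_pos: [522.9, -453.5, 151.0]
ee_rot: [3.121, -0.66, 1.922]
ft_force: [-0.2, -0.3, -0.1]
width: 85.6
time_s: 23.85
eef_pos: [532.8, -480.6, 204.4]
ee_rot: [3.122, 0.042, 1.91]
ft_force: [0.1, 0.1, -0.5]
width: 85.4
t 23.85 tcp [ 532.8 -480.6  204.4] F [ 0.1  0.1 -0.5] w 85.4 j [ 0.79  0.52 -0.17  1.44  0.1   1.14  0.94]
[[-0.333  0.943  0.032]
 [ 0.942  0.334 -0.033]
 [-0.042  0.02  -0.999]]
rim [ 551.3 -533.4  182.7] lean 92.4
```

View pics/c10.png

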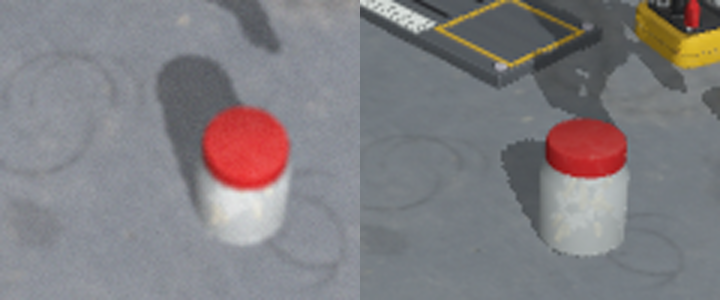

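The jar stands upright. In scene pixels the lid top is about (352,339), in side pixels about (365.7,315).

```bash
python3 -c "
from h import *
S=cam('scene');D=cam('side')
A=ray(S,(352,338.7),76);B=ray(D,(365.7,315),76);T=tri(S,(352,338.7),D,(365.7,315));print(A,B,T)
# calibration check: frame centre earlier (598.1,-80.5) scene, (598.7,-80.6) side vs wrist (597.6,-79)
s,R=st();J=np.array([(A[0]+B[0])/2,(A[1]+B[1])/2,40]);print(J,R.T@(J-s['eef_pos']))
"
```

```text
[ 475.5 -329.6   76. ] [ 480.4 -324.7   76. ] [ 472.9 -333.2   82.7]
t 23.95 tcp [ 531.  -473.6  202. ] F [-0.2  1.2  0. ] w 85.2 j [ 0.79  0.52 -0.17  1.44  0.1   1.15  0.94]
[[-0.338  0.941  0.025]
 [ 0.941  0.339 -0.022]
 [-0.029  0.016 -0.999]]
rim [ 549.8 -526.   179.6] lean 91.7
[ 477.95 -327.15   40.  ] [160.4595774   -2.7915221  157.28513711]
```

```bash
python3 -m creep '[[0,0,0,0,0.025,0.145,-1],[3.84,-0.65,1,0,0,0.015,-1],[3.84,-0.65,1,0,0,0,-1],[3.84,-0.65,1,0,0,0,-1],[3.84,-0.65,1,0,0,0,-1]]'
python3 -m creep '[[0,0,0,0,0,0,-1],[0,0,0,0,0,0,-1],[0,0,0,0,0,0,-1],[0,0,0,0,0,0,-1],[0,0,0,0,0,0,-1]]'
python3 -c "
from h import *
s,R=st();w=snap('wrist','w11.png').astype(int)
m=((w[...,0]>120)&(w[...,1]<60)&(w[...,2]<70)).astype(np.uint8)
n,l,stt,c=cv2.connectedComponentsWithStats(m);i=1+np.argmax(stt[1:,4]);print(stt[i],c[i])
W=cam('wrist',s)
x,y,ww,h,_=stt[i]
print(ray(W,(x+ww/2,y+h/2),76),'left/right',ray(W,(x,y+h/2),76),ray(W,(x+ww,y+h/2),76))
"
```

```text
time_s: 24.45
eef_pos: [479.1, -333.1, 160.1]
ee_rot: [3.122, 0.003, 1.75]
ft_force: [-0.0, 1.3, -0.3]
width: 85.4
time_s: 24.95
eef_pos: [479.3, -334.8, 160.5]
ee_rot: [3.122, 0.005, 1.749]
ft_force: [0.1, 0.2, -0.3]
width: 85.2
t 24.95 tcp [ 479.3 -334.8  160.5] F [ 0.1  0.2 -0.3] w 85.2 j [ 0.69  0.35 -0.18  1.8   0.06  0.97  0.66]
[[-0.178  0.984  0.02 ]
 [ 0.984  0.178 -0.002]
 [-0.005  0.02  -1.   ]]
rim [ 489.  -389.1  136.8] lean 90.3
[ 261  183  100   97 7060] [310.92634561 229.97422096]
[ 479.8 -321.    76. ] left/right [ 454.8 -325.4   76. ] [ 505.  -316.5   76. ]
```

```bash
python3 -m creep '[[1.05,0.2,0,0.02,0,0,-1],[0,0,3,0,0,0,-1],[0,0,3,0,0,0,-1],[0,0,3,0,0,0,-1],[0,0,3,0,0,0,-1]]' 40
python3 -m creep '[[0,0,0,0,0,0,-1],[0,0,0,0,0,0,-1],[0,0,0,0,0,0,1],[0,0,0,0,0,0,1],[0,0,0,0,0,0,1]]'
python3 -m creep '[[0,0,0,0,0,0,1],[0,0,0,0,0,0,1],[0,0,0,0,0,0,1],[0,0,0,0,0,0,1],[0,0,0,0,0,0,1]]'
python3 -c "
from h import *
s,R=st()"
```

```text
time_s: 25.5
eef_pos: [479.3, -323.9, 39.4]
ee_rot: [-3.141, 0.005, 1.751]
ft_force: [0.3, 0.3, -0.1]
width: 85.2
time_s: 26.0
eef_pos: [479.9, -324.4, 42.4]
ee_rot: [3.141, 0.007, 1.751]
ft_force: [-1.3, -0.2, 5.2]
width: 55.7
time_s: 26.5
eef_pos: [479.9, -324.3, 42.4]
ee_rot: [3.141, 0.007, 1.751]
ft_force: [-1.0, 0.6, 5.3]
width: 55.9
t 26.5 tcp [ 479.9 -324.3   42.4] F [-1.   0.6  5.3] w 55.9 j [ 0.65  0.5  -0.16  1.89  0.12  0.75  0.59]
[[-0.179  0.984  0.002]
 [ 0.984  0.179 -0.007]
 [-0.007  0.001 -1.   ]]
rim [ 489.7 -378.6   18.8] lean 90.4
```

```bash
python3 -m creep '[[0,0,-3,0,0,0,1],[0,0,-3,0,0,0,1],[3.67,2.67,0,0,0,0,1],[3.67,2.67,0,0,0,0,1],[3.67,2.67,0,0,0,0,1]]'
python3 -m creep '[[3.67,2.67,0,0,0,0,1],[3.67,2.67,0,0,0,0,1],[3.67,2.67,0,0,0,0,1],[0,0,0,0,0,0,1],[0,0,0,0,0,0,1]]'
python3 -c "
from h import *
s,R=st();print(g(s['eef_pos']));w=snap('wrist','w12.png')"
```

```text
time_s: 27.0
eef_pos: [538.6, -199.4, 100.7]
ee_rot: [3.141, 0.006, 1.749]
ft_force: [1.2, -0.5, -3.1]
width: 55.6
time_s: 27.5
eef_pos: [597.5, -75.6, 99.4]
ee_rot: [-3.141, 0.005, 1.755]
ft_force: [0.3, -1.4, -3.3]
width: 55.6
t 27.5 tcp [597.5 -75.6  99.4] F [ 0.3 -1.4 -3.3] w 55.6 j [ 0.24  0.47 -0.24  1.79  0.14  0.9   0.12]
[[-0.183  0.983  0.   ]
 [ 0.983  0.183 -0.005]
 [-0.005 -0.001 -1.   ]]
rim [ 607.6 -129.8   75.6] lean 90.3
[   0.4 -109.7   99.4]
```

View pics/w12.png

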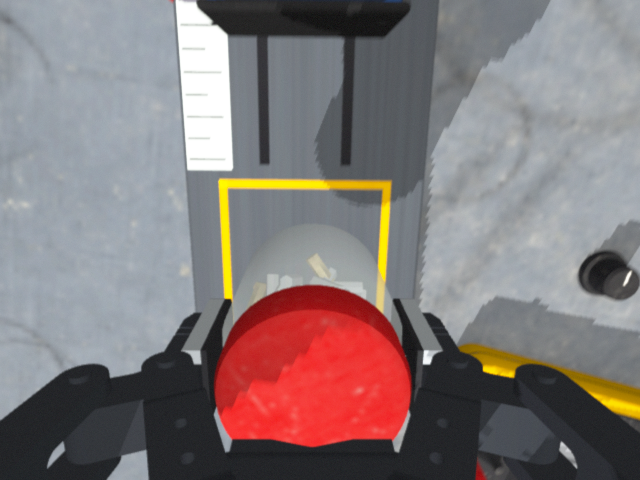

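The held jar is centred on the frame (edges 223–390, rails 263/349) to within about 1 mm. I'll lower it.

```bash
python3 -m creep '[[-0.25,-0.1,1.1,0,0,0,1],[0,0,1.1,0,0,0,1],[0,0,1,0,0,0,1],[0,0,0.7,0,0,0,1],[0,0,0.3,0,0,0,1]]'
python3 -m creep '[[0,0,0.15,0,0,0,1],[0,0,0.15,0,0,0,1],[0,0,0.1,0,0,0,1],[0,0,0,0,0,0,1],[0,0,0,0,0,0,1]]'
python3 -c "
from h import *
s,R=st();print(g(s['eef_pos']))"
```

```text
time_s: 28.05
eef_pos: [595.6, -80.8, 55.5]
ee_rot: [-3.138, 0.004, 1.751]
ft_force: [0.5, -0.2, -4.4]
width: 55.6
time_s: 28.55
eef_pos: [596.8, -80.5, 54.5]
ee_rot: [-3.141, 0.005, 1.751]
ft_force: [-4.2, -0.3, 6.4]
width: 55.9
t 28.55 tcp [596.8 -80.5  54.5] F [-4.2 -0.3  6.4] w 55.9 j [ 0.24  0.52 -0.23  1.82  0.17  0.81  0.1 ]
[[-0.179  0.984  0.   ]
 [ 0.984  0.179 -0.005]
 [-0.005 -0.001 -1.   ]]
rim [ 606.7 -134.8   30.8] lean 90.3
[  -1.1 -114.4   54.5]
```

```bash
python3 -m creep '[[0,0,0,0,0,0,-1],[0,0,0,0,0,0,-1],[0,0,0,0,0,0,-1],[0,0,0,0,0,0,-1],[0,0,0,0,0,0,-1]]' 20
python3 -m creep '[[0,0,0,0,0,0,-1],[0,0,0,0,0,0,-1],[0,0,0,0,0,0,-1],[0,0,0,0,0,0,1],[0,0,0,0,0,0,1]]' 20
python3 -m creep '[[0,0,0,0,0,0,1],[0,0,0,0,0,0,1],[0,0,0,0,0,0,1],[0,0,0,0,0,0,1],[0,0,0,0,0,0,1]]'
python3 -c "
from h import *
s,R=st();print(g(s['eef_pos']))"
```

```text
time_s: 29.05
eef_pos: [596.7, -80.6, 53.0]
ee_rot: [-3.141, 0.005, 1.751]
ft_force: [0.4, -0.1, 0.3]
width: 85.5
time_s: 29.55
eef_pos: [596.6, -80.6, 53.0]
ee_rot: [-3.141, 0.005, 1.751]
ft_force: [0.4, 1.0, 0.4]
width: 59.0
time_s: 30.05
eef_pos: [596.8, -80.6, 53.2]
ee_rot: [-3.141, 0.005, 1.751]
ft_force: [-0.6, 0.5, 1.9]
width: 56.4
t 30.05 tcp [596.8 -80.6  53.2] F [-0.6  0.5  1.9] w 56.4 j [ 0.24  0.53 -0.23  1.82  0.17  0.81  0.1 ]
[[-0.179  0.984  0.001]
 [ 0.984  0.179 -0.005]
 [-0.005 -0.    -1.   ]]
rim [ 606.7 -134.8   29.5] lean 90.3
[  -1.1 -114.4   53.2]
```

```bash
python3 -m creep '[[0.8,0,0,0,0,0,1],[0.8,0,0,0,0,0,1],[0.8,0,0,0,0,0,1],[0.8,0,0,0,0,0,1],[0.8,0,0,0,0,0,1]]'
python3 -m creep '[[0.8,0,0,0,0,0,1],[0.8,0,0,0,0,0,1],[0.8,0,0,0,0,0,1],[0.5,0,0,0,0,0,1],[0.3,0,0,0,0,0,1]]'
python3 -m creep '[[0.2,0,0,0,0,0,1],[0.2,0,0,0,0,0,1],[0.1,0,0,0,0,0,1],[0,0,0,0,0,0,1],[0,0,0,0,0,0,1]]'
python3 -c "
from h import *
s,R=st();print(g(s['eef_pos']), G@s['ft_force'][:2])"
```

```text
time_s: 30.55
eef_pos: [589.6, -40.9, 53.2]
ee_rot: [-3.141, 0.006, 1.751]
ft_force: [0.1, -4.0, 5.5]
width: 56.6
time_s: 31.05
eef_pos: [584.0, -9.3, 53.2]
ee_rot: [3.142, 0.006, 1.752]
ft_force: [0.9, -4.6, 7.0]
width: 56.3
time_s: 31.55
eef_pos: [583.2, -4.8, 53.2]
ee_rot: [3.142, 0.006, 1.751]
ft_force: [1.1, -4.4, 6.3]
width: 56.5
t 31.55 tcp [583.2  -4.8  53.2] F [ 1.1 -4.4  6.3] w 56.5 j [ 0.12  0.5  -0.24  1.87  0.17  0.79 -0.03]
[[-0.179  0.984  0.001]
 [ 0.984  0.179 -0.006]
 [-0.006  0.    -1.   ]]
rim [593.1 -59.   29.5] lean 90.3
[ -0.9 -37.4  53.2] [ 0.30576071 -4.49283716]
```

Only sliding friction so far (4.5 N). I'll continue until contact.

```bash
python3 -m creep '[[0.2,0,0,0,0,0,1],[0.1,0,0,0,0,0,1],[0,0,0,0,0,0,1],[0,0,0,0,0,0,1],[0,0,0,0,0,0,1]]'
python3 -m creep '[[0.2,0,0,0,0,0,1],[0.1,0,0,0,0,0,1],[0,0,0,0,0,0,1],[0,0,0,0,0,0,1],[0,0,0,0,0,0,1]]'
```

```text
time_s: 32.05
eef_pos: [582.7, -1.9, 53.2]
ee_rot: [3.142, 0.006, 1.751]
ft_force: [0.2, -4.2, 5.3]
width: 56.7
time_s: 32.55
eef_pos: [582.5, -1.0, 53.4]
ee_rot: [3.141, 0.008, 1.75]
ft_force: [0.6, -7.3, 6.3]
width: 56.4
```

```bash
python3 -m creep '[[0.2,0,0,0,0,0,1],[0,0,0,0,0,0,1],[0,0,0,0,0,0,1],[0,0,0,0,0,0,1],[0,0,0,0,0,0,1]]'
python3 -m creep '[[0,0,0,0,0,0,-1],[0,0,0,0,0,0,-1],[0,0,0,0,0,0,-1],[0,0,0,0,0,0,-1],[0,0,0,0,0,0,-1]]'
python3 -m creep '[[0,0,-3,0,0,0,-1],[0,0,-4,0,0,0,-1],[0,0,-5,0,0,0,-1],[0,0,-5,0,0,0,-1],[-4,0,-4,0,0,0,-1]]'
python3 -m creep '[[-4,-1,0,0,0.12,0,-1],[-4,-1,0,0,0.12,0,-1],[-4,-1,0,0,0.12,0,-1],[0,0,0,0,0,0,-1],[0,0,0,0,0,0,-1]]'
python3 -c "
from h import *
s,R=st();print(g(s['eef_pos']))
w=snap('wrist','w13.png');b=snap('side','d13.png')
cv2.imwrite('pics/c13.png',np.hstack([cv2.resize(w[60:400,140:480],(480,480),interpolation=2),cv2.resize(b[210:290,265:315],(300,480),interpolation=2)])[:,:,::-1])"
```

```text
time_s: 33.05
eef_pos: [582.5, -0.7, 53.5]
ee_rot: [3.141, 0.01, 1.749]
ft_force: [0.8, -10.8, 6.2]
width: 56.3
time_s: 33.55
eef_pos: [581.0, 3.8, 52.3]
ee_rot: [-3.14, 0.004, 1.752]
ft_force: [0.5, -0.2, 1.0]
width: 85.3
time_s: 34.05
eef_pos: [588.4, -24.0, 262.2]
ee_rot: [3.137, 0.001, 1.761]
ft_force: [0.1, 0.0, -0.8]
width: 85.4
time_s: 34.55
eef_pos: [578.5, -156.0, 242.7]
ee_rot: [-3.138, -0.356, 1.744]
ft_force: [-0.0, 0.5, 0.6]
width: 85.3
t 34.55 tcp [ 578.5 -156.   242.7] F [-0.   0.5  0.6] w 85.3 j [ 0.52  0.43 -0.22  1.54 -0.23  1.35  0.55]
[[-0.161  0.985 -0.064]
 [ 0.923  0.173  0.343]
 [ 0.349 -0.004 -0.937]]
rim [ 586.  -198.5  201.1] lean 69.6
[ -32.6 -185.4  242.7]
```

View pics/c13.png

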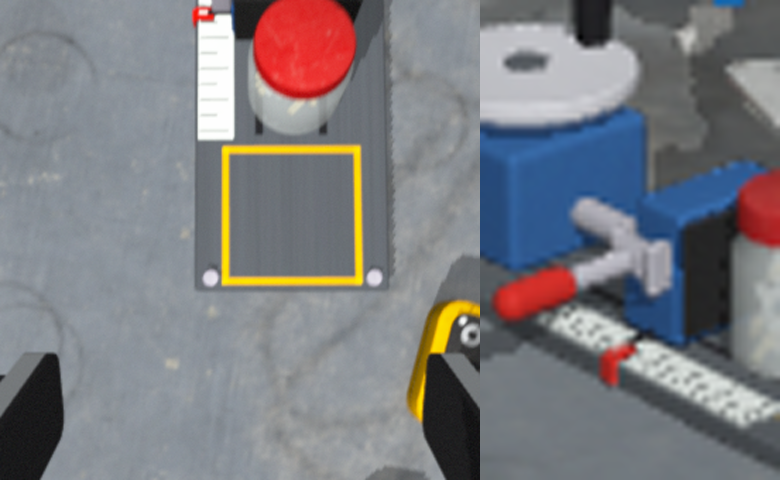

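```bash
python3 -c "
from h import *
w=cv2.imread('pics/w13.png');cv2.imwrite('pics/c14.png',cv2.resize(w[0:160,215:430],None,fx=3.7,fy=3.7,interpolation=2))"
```

```text
(no output)
```

View pics/c14.png

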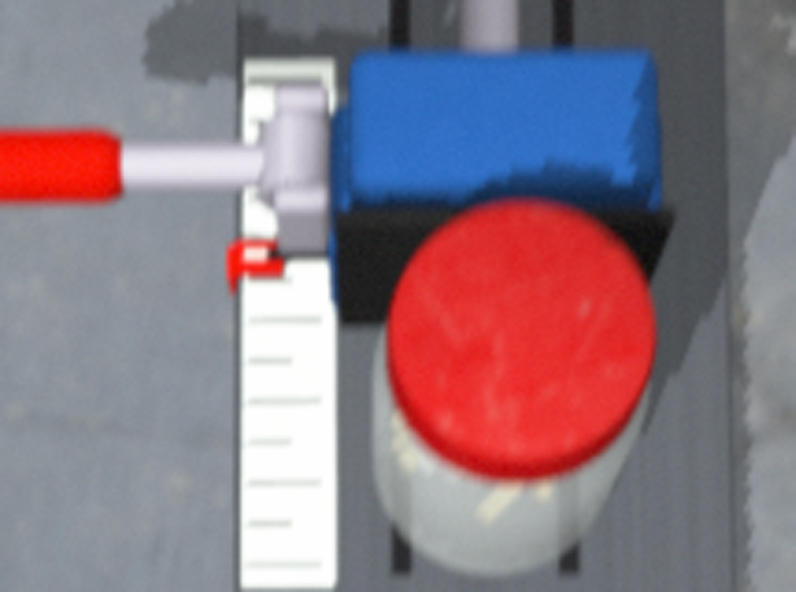

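```bash
python3 -c "
from h import *
s,R=st();W=cam('wrist',s);k=lambda u,v:(215+u/3.7,v/3.7)
for n,u,z in [('lid',(521,333),88),('plTL',(338,212),72),('plTR',(672,208),72),('plFootL',(342,323),12),('railL',(401,570),12),('railR',(569,570),12),('mark',(256,255),13.5),('ptr',(305,253),13)]: print(n,g(ray(W,k(*u),z)))
"
```

```text
t 34.65 tcp [ 579.7 -151.2  244.5] F [0.4 0.2 0.8] w 85.5 j [ 0.51  0.43 -0.23  1.54 -0.23  1.35  0.55]
[[-0.169  0.983 -0.064]
 [ 0.922  0.181  0.343]
 [ 0.349 -0.001 -0.937]]
rim [ 587.5 -193.7  202.8] lean 69.6
lid [  2.1 -28.6  88. ]
plTL [-33.7   3.7  72. ]
plTR [34.9  4.7 72. ]
plFootL [-33.5   6.4  12. ]
railL [-19.1 -54.6  12. ]
railR [ 21.2 -54.5  12. ]
mark [-54.4  22.7  13.5]
ptr [-42.6  23.5  13. ]
```

```bash
python3 -c "
from h import *
R=np.array([[-0.161,0.985,-0.064],[0.923,0.173,0.343],[0.349,-0.004,-0.937]])
W=cam('wrist',{'eef_pos':[578.5,-156.0,242.7],'ee_rot':Ro.from_matrix(R).as_euler('xyz')});k=lambda u,v:(215+u/3.7,v/3.7)
for n,u,z in [('lid',(521,333),88),('plTL',(338,212),72),('plTR',(672,208),72),('plFootL',(342,323),12),('railL',(401,570),12),('railR',(569,570),12),('mark',(256,255),13.5),('ptr',(305,253),13),('jarfoot',(495,577),12)]: print(n,g(ray(W,k(*u),z)))
"
python3 -m creep '[[0,0,0,0,0,0,1],[0,0,0,0,0,0,1],[0,0,0,0,0,0,1],[0,0,0,0,0,0,1],[0,0,0,0,0,0,1]]'
```

```text
lid [  0.6 -34.2  88. ]
plTL [-34.7  -1.6  72. ]
plTR [33.4 -1.3 72. ]
plFootL [-34.7   1.2  12. ]
railL [-20.9 -59.6  12. ]
railR [ 19.2 -59.8  12. ]
mark [-55.4  17.7  13.5]
ptr [-43.6  18.3  13. ]
jarfoot [  1.5 -61.5  12. ]
time_s: 35.15
eef_pos: [579.5, -152.6, 244.6]
ee_rot: [-3.141, -0.355, 1.751]
ft_force: [0.6, 0.2, 0.4]
width: 11.9
```

The image gives a jar–stop gap of 1–4 mm, within its error, though the force at the end of the slide said contact. I'll confirm with a gentle push from behind using closed fingers.

```bash
python3 -m creep '[[0,0,0,0,-0.12,0,1],[0,0,0,0,-0.12,0,1],[0,0,0,0,-0.116,0,1],[4.4,1.6,0,0,0,0,1],[4.5,1.6,0,0,0,0,1]]'
python3 -m creep '[[0,0,4,0,0,0,1],[0,0,4.5,0,0,0,1],[0,0,4.5,0,0,0,1],[0,0,4,0,0,0,1],[0,0,2.5,0,0,0,1]]'
python3 -m creep '[[0,0,0,0,0,0,1],[0.3,0,0,0,0,0,1],[0.3,0,0,0,0,0,1],[0.3,0,0,0,0,0,1],[0,0,0,0,0,0,1]]'
python3 -c "
from h import *
s,R=st();print(g(s['eef_pos']))"
```

```text
time_s: 35.65
eef_pos: [594.8, -58.9, 244.9]
ee_rot: [3.142, 0.002, 1.749]
ft_force: [0.2, 1.3, -0.9]
width: 0.1
time_s: 36.15
eef_pos: [592.7, -59.6, 46.1]
ee_rot: [-3.136, -0.0, 1.751]
ft_force: [0.5, -0.3, -0.3]
width: -0.2
time_s: 36.65
eef_pos: [594.1, -50.0, 50.9]
ee_rot: [3.14, 0.001, 1.752]
ft_force: [-0.4, 0.7, -0.2]
width: 0.1
t 36.65 tcp [594.1 -50.   50.9] F [-0.4  0.7 -0.2] w 0.1 j [ 0.17  0.52 -0.21  1.84  0.14  0.8   0.07]
[[-0.18   0.984  0.002]
 [ 0.984  0.18  -0.001]
 [-0.001  0.002 -1.   ]]
rim [ 604.  -104.1   26.9] lean 90.1
[  1.7 -83.9  50.9]
```

```bash
python3 -m creep '[[0.4,-0.1,0,0,0,0,1],[0.3,0,0,0,0,0,1],[0,0,0,0,0,0,1],[0,0,0,0,0,0,1],[0,0,0,0,0,0,1]]'
for i in 1 2; do python3 -m creep '[[0.1,0,0,0,0,0,1],[0.1,0,0,0,0,0,1],[0,0,0,0,0,0,1],[0,0,0,0,0,0,1],[0,0,0,0,0,0,1]]';done
```

```text
time_s: 37.15
eef_pos: [591.0, -44.4, 49.3]
ee_rot: [-3.141, 0.001, 1.751]
ft_force: [-0.1, 0.7, 0.4]
width: 0.1
time_s: 37.65
eef_pos: [590.6, -42.3, 49.3]
ee_rot: [-3.141, 0.001, 1.751]
ft_force: [-0.7, 0.7, -0.2]
width: -0.1
time_s: 38.15
eef_pos: [590.3, -40.7, 49.4]
ee_rot: [-3.141, 0.001, 1.751]
ft_force: [0.3, -2.2, -0.3]
width: 0.3
```

```bash
for i in 1 2; do python3 -m creep '[[0.1,0,0,0,0,0,1],[0.1,0,0,0,0,0,1],[0,0,0,0,0,0,1],[0,0,0,0,0,0,1],[0,0,0,0,0,0,1]]';done
```

```text
time_s: 38.65
eef_pos: [590.1, -40.4, 49.5]
ee_rot: [-3.141, 0.003, 1.75]
ft_force: [0.2, -4.1, 0.4]
width: -0.5
time_s: 39.15
eef_pos: [589.9, -40.2, 49.7]
ee_rot: [-3.141, 0.005, 1.749]
ft_force: [0.4, -8.5, 2.1]
width: 0.3
```

The push stalls against something solid: 0.5 mm of motion over 4 mm commanded, with 8.5 N. The jar is against the stop, so I'll retreat and take a last look.

```bash
python3 -m creep '[[-0.5,0,0,0,0,0,1],[-2,0,0,0,0,0,1],[-3,0,0,0,0,0,1],[0,0,-4,0,0,0,1],[0,0,-4,0,0,0,1]]'
python3 -m creep '[[0,0,-4,0,0,0,1],[0,0,-4,0,0,0,1],[-3,-1,-3,0,0,0,1],[0,0,0,0,0,0,1],[0,0,0,0,0,0,1]]'
python3 -c "
from h import *
s,R=st();w=snap('wrist','w15.png');b=snap('side','d15.png')
cv2.imwrite('pics/c15.png',np.hstack([cv2.resize(w[0:240,200:440],(480,480),interpolation=2),cv2.resize(b[210:290,265:315],(300,480),interpolation=2)])[:,:,::-1])"
```

```text
time_s: 39.65
eef_pos: [598.2, -90.2, 128.6]
ee_rot: [-3.137, -0.002, 1.75]
ft_force: [1.9, 0.1, -1.1]
width: -0.4
time_s: 40.15
eef_pos: [595.2, -121.3, 240.0]
ee_rot: [3.141, 0.0, 1.75]
ft_force: [-0.1, 0.3, 0.3]
width: 0.1
t 40.15 tcp [ 595.2 -121.3  240. ] F [-0.1  0.3  0.3] w 0.1 j [ 0.3   0.33 -0.21  1.65  0.07  1.17  0.25]
[[-0.178  0.984  0.001]
 [ 0.984  0.178 -0.   ]
 [-0.     0.001 -1.   ]]
rim [ 605.  -175.4  216. ] lean 90.0
```

View pics/c15.png

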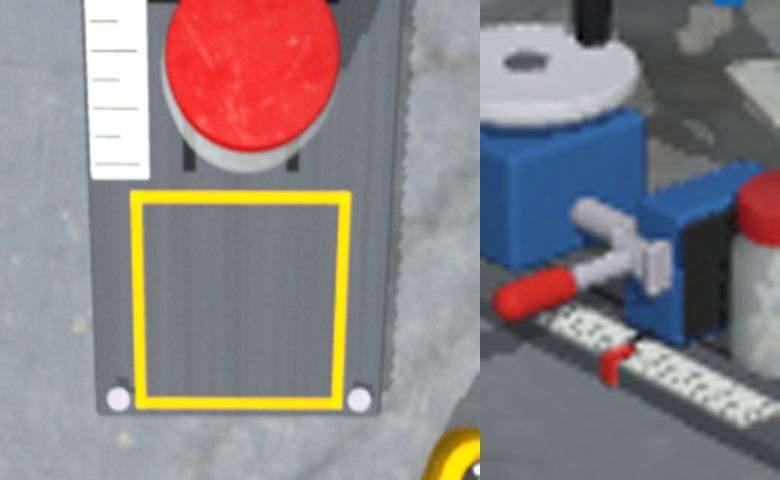

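```bash
python3 -c "
from bench import bot
print(bot.finish_job())"
```

```text
the job is handed in; nothing more can be done
None
```

The job is handed in, at about 40 s of the 72 s allowed; no verdict was reported.

- **Pointer:** I gave the handwheel 2.5 clockwise turns. A close look before locking showed the pointer within about 1 mm of the red mark's centre line. An estimate from the picture after the slide put pointer and mark 0.6 mm apart.
- **Lock lever:** It was pressed until it stopped hard at 33 N, and it looks level in the later pictures.
- **Jar:**
  - It would not swivel between the fingertips, even at the lowest grip. I tilted the tool to about 20° short of upright and rolled the jar over its base rim onto the table. I let go there, regripped it upright and set it inside the yellow frame.
  - I let go of it in the frame. I then gripped it again lightly and slid it along the bed to the stop.
- **Contact with the stop:** The pictures left a possible gap of 1–4 mm, which disagreed with the slide force. I gave it a gentle push from behind, which stalled at 8.5 N, so the jar is against the stop. It stands about 1–2 mm off the middle and upright, with the robot clear of it.
- **Tape and tin:** I never touched them on purpose, but did not check their positions again at the end.
- **Picture budget:** I viewed 18 pictures, well over the 10 allowed.

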